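Break the locked lid stay and shut the tool chest

ROBOT

A 6-joint arm with a two-finger parallel gripper is mounted at the origin on a cart in front of the work surface, level with it; the furniture and walls round the work are solid. World frame = base frame: x ahead of the robot, y to its left, z up, the work surface at z = 0. Lengths are in m, angles in rad, forces in N, time in s.
With the tool pointing down it reaches from about 0.225 to 0.875 m from the base axis. Payload 3.4 kg.
Tool frame: the origin (TCP) lies at the very end of the fingers, on their centre line; the grasp point (between the pads) lies 19 mm behind it; z points along the fingers, y is the line along which they close (so a half turn about z gives the same grasp; the last joint's range is limited). The gripper opens to 85 mm and grips with 20 to 120 N. Pads are 22 mm wide; open, the fingers measure 114 mm over their backs; the gripper's body (76 mm by 85 mm) begins 54 mm behind the grasp point. The pads swing forward as they close: fully open they stand 13 mm farther back than shut.
Start: joints at [1.129, 0.276, 1.505, -0, 1.361, -0.121], TCP at [0.181, 0.546, 0.201] pointing down, gripper open.
Joint ranges: [-2.89, 2.89], [-0.75, 2.08], [0.22, 2.7], [-1.18, 4.32], [0.11, 2.71], [-2.7, 2.7]. Speed limits (rad/s): [2.57, 2.57, 3.14, 3.14, 3.14, 3.14].

INTERFACE

Orientations are given as a unit quaternion [w, x, y, z].
In Python, from rig import manip, get_image, camera_info gives the robot as it stands. The module is installed in compiled form; this text tells all that it offers.
- The arm moves only by the shell command python3 -m crank 'ROWS' [FORCE]. ROWS is a JSON object of lists of equal length, an entry for each row: "translation": the shift along the tool's x, y, z in mm, a list of three; "roll": the turn about the tool's z in rad; "fingers": the opening, from 0 (shut) to 1 (fully open). A call has 1 to 8 rows; each row shifts and turns the commanded pose from where the row before left it, along the tool's axes as they then stand; what a row does not reach is not made up. A row lasts 1/10 s, in which the tool goes at most 50 mm and 8.59 degrees, less where a joint would pass 70% of its speed; a pose out of reach is approached as far as the arm can. A call is refused whole if a number of a shift passes 50 or a number of a turn 0.15, either way. A call with a gripper value outside its range is refused whole. The fingers move at their own pace and stop on an object; FORCE is the grip in N (left out, the last holds). Time passes only in rows, so rows that do not move let the fingers close. It gives the time, the measured TCP pose, the force, the opening and the grip force at its end, in the units of the state.
- manip.get_state(): the state, without advancing time (a new reading comes with each control period).
- get_image(name): name is "scene" or "top" or "wrist"; returns the picture (420x560x3 uint8, blue, green, red); there is no depth.
- camera_info(name): a dict with "mtx" (3x3 intrinsics, pixels), "rvec" (rotation vector, rad) and "tvec" (3), from world to camera coordinates, as OpenCV has them. Camera axes: x right, y down, z forward; pixel columns grow to the right and rows downward; lengths in m; the calibration is good to about 2 mm. A picture is of the moment at which its call begins: read the wrist's pose just before it. camera_info takes no time and is no camera call; for the wrist camera it gives the pose at the moment of the call.
- manip.sign_off(): hands the job in; it is judged then, once.
The state is a dict: "clock": time; "qpos": joint angles; "qd": joint speeds; "effort": joint torques, N m; "position": TCP position; "ee_rot": TCP orientation; "contact_force": force on the tool from outside, world axes, zero at the start; "moment": the same for the moment, N m; "width": finger opening in m; "gripper_force": force on a finger pad.
Only numpy, scipy, OpenCV 4.12 (cv2) and the standard library are available. Lean on these libraries where they do the work, as an engineer would, in place of code of your own. Each camera call takes 0.05 s, during which the arm holds its last target. There are 200 camera calls.

TASK

The lid of the blue tool chest is propped open by a locked folding stay. Press the stay's red knee, gently, until it gives and folds, then bring the lid down without slamming or forcing it and press it home so that the front catch snaps shut. Leave the spray can and the tape measure beside the chest where they are.

Things in the scene. Friction and masses are not known exactly. Their poses are not given: they have to be found in the camera images.
- chest: blue steel tool chest, fixed to the table, 200 (x) x 280 (y) x 130 mm high, walls 6 mm, open on top under its lid; origin at the centre of its underside; its -x side is the front, its +x side carries the lid hinge
- lid_hinge (a point): middle of the lid's hinge line on the chest's rear rim, 130 mm above the table; axes as the chest's; the hinge line runs along the chest's y
- lid_edge (a point): middle of the lid's free (front) edge on its outer face, 206 mm from the hinge line; the lid is a stiff 7 mm plate, 288 mm wide, whose outer face lies 8 mm outside the hinge line; the lid's x axis runs in its plane from the free edge to the hinge, its z axis points out of its outer face (straight up when closed). As it stands open the free edge is about 325 mm above the table
- knee (a point): centre of the stay's red knee roller, 22 mm in diameter, 24 mm long along the chest's y, beside the left (+y) wall and 46 mm above the rim when locked. Two 91 mm steel links join it to pins on the wall and on the lid. It gives when pushed by 4 to 12 N to the rear and down (chest direction +0.64 x, -0.77 z): straight after 11 mm, safely broken after 25 to 35 mm. Pushing the lid cannot unlock it
- lid (a joint): lid angle in rad: 0 standing open at 72 degrees, grows as the lid comes down, 1.257 closed flush. The hinge and the stay are stiff: with the stay broken the lid stays about where it is left and takes up to 15 N to start. About 0.1 rad before closed a bead under the lid meets a sprung roller in the front wall: 8 to 16 N at the front edge snaps it past, and it then holds the lid shut
- stay (a joint): bend of the stay's knee in rad: 0 locked, 0.244 straight, grows as it folds, about 2.5 with the lid closed
- spray_can_mid (a point): bystander: standing spray can, 67 mm in diameter, 189 mm high, to the right of the chest; point half-way up
- tape_measure_mid (a point): bystander: red and black tape measure, 80 x 104 x 59 mm, by the chest's right rear corner; point half-way up

How it is judged:
On the way:
1. the stay is broken: its knee is folded at least 0.15 rad beyond straight while the lid is still up (less than 0.5 rad lowered) (value of joint stay above 0.4 rad and value of joint lid below 0.5 rad), for 0.1 s.
At the end, for the whole second after the job is handed in: The lid is shut past its catch, within 0.03 rad (6 mm at the front edge) of flush, and still; the spray can and tape measure are within 30 mm of where they stood (value of joint lid above 1.227 rad and velocity of joint lid between -0.05 and 0.05 rad/s and distance of each of spray_can_mid, tape_measure_mid from where it was at the start of the episode below 0.03 m); the robot touches nothing.
It fails at once if the lid slams: it comes down faster than 2 rad/s between 0.5 and 0.12 rad before closed (value of joint lid between 0.757 and 1.137 rad and velocity of joint lid above 2 rad/s).
It fails at once if the fingers press on the chest, its lid or its stay with more than 40 N (contact force between the fingers and chest above 40 N).
It fails at once if the spray can is pushed more than 50 mm (distance of spray_can_mid from where it was at the start of the episode above 0.05 m).
It fails at once if the tape measure is pushed more than 50 mm (distance of tape_measure_mid from where it was at the start of the episode above 0.05 m).
It also fails if it takes over 53 s, if anything falls off the work surface, if the arm or the gripper's body presses on something with over 40 N, if the wrist force passes 120 N, or if a joint passes its speed limit or range.

## Working session

There is one attempt and no reset: what is moved stays moved. The work goes in short steps, Python scripts to look and compute and a shell command to move; the robot and the scene stay as the last step left them, time stands still between calls to the robot, and variables do not carry over. Pictures are saved under pics/ and viewed, at most 10 in all, crops included, and the job is handed in when it is done.

```bash
mkdir -p pics; python3 - <<'E'
from rig import manip,get_image,camera_info
import cv2,numpy as np
for n in("scene","top"):
    cv2.imwrite(f"pics/{n}0.png",get_image(n))
    c=camera_info(n);R=cv2.Rodrigues(np.array(c["rvec"],float))[0]
    print(n,np.round(c["mtx"],1).tolist(),np.round(-R.T@np.array(c["tvec"]).ravel(),3),np.round(R,2).tolist())
s=manip.get_state();print({k:np.round(v,3) for k,v in s.items()})
E
```

```text
scene [[408.1, 0.0, 277.8], [0.0, 408.1, 213.4], [0.0, 0.0, 1.0]] [ 0.44  -0.652  0.97 ] [[0.97, -0.25, -0.01], [-0.19, -0.75, -0.63], [0.15, 0.61, -0.77]]
top [[420.4, 0.0, 283.6], [0.0, 420.4, 207.9], [0.0, 0.0, 1.0]] [ 0.448 -0.041  1.09 ] [[-0.01, -1.0, 0.03], [-0.98, 0.01, -0.18], [0.18, -0.04, -0.98]]
{'clock': np.float64(0.1), 'qpos': array([ 1.129,  0.277,  1.506, -0.   ,  1.361, -0.121]), 'qd': array([ 0.   , -0.003, -0.002, -0.002, -0.001,  0.001]), 'effort': array([ 1.0000e-03, -4.1769e+01, -2.4641e+01, -0.0000e+00,  6.0000e-03,
        0.0000e+00]), 'position': array([0.181, 0.545, 0.2  ]), 'ee_rot': array([-0.   ,  0.16 ,  0.987, -0.001]), 'contact_force': array([ 0.563, -1.536, -1.03 ]), 'moment': array([-0.049, -0.066, -0.041]), 'gripper_force': np.float64(0.0), 'width': np.float64(0.086)}
```

View pics/scene0.png

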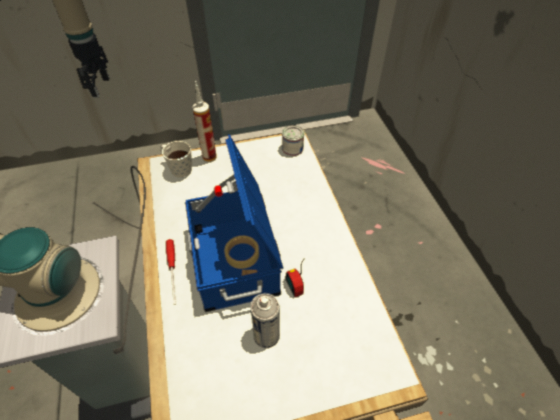

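View pics/top0.png

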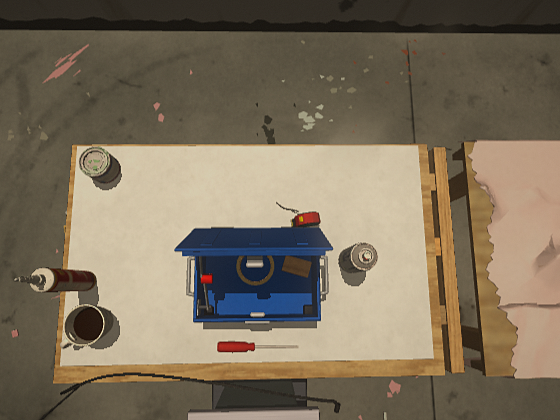

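The scene view shows the open blue chest with the red knee near (218,190), the can at (265,320) and the tape at (295,280). In the top view the knee is near (206,279) and the front rim runs from about (194,321) to (319,319).

```bash
cat > h.py <<'E'
from rig import manip,get_image,camera_info
import cv2,numpy as np
def cam(n):
    c=camera_info(n);return np.array(c["mtx"]),cv2.Rodrigues(np.array(c["rvec"],float))[0],np.array(c["tvec"],float).reshape(3,1)
def plane(C,u,v,z):
    K,R,t=C;o=(-R.T@t).ravel();d=R.T@np.linalg.inv(K)@[u,v,1];return o+d*(z-o[2])/d[2]
def tri(Ca,a,Cb,b):
    P=[K@np.hstack([R,t]) for K,R,t in(Ca,Cb)]
    X=cv2.triangulatePoints(P[0],P[1],np.array(a,float).reshape(2,1),np.array(b,float).reshape(2,1));return (X[:3]/X[3]).ravel()
def proj(C,p):
    K,R,t=C;q=K@(R@np.array(p,float).reshape(3,1)+t);return (q[:2]/q[2]).ravel()
def red(im,x0,y0,x1,y1):
    h=cv2.cvtColor(im,cv2.COLOR_BGR2HSV);m=(((h[...,0]<8)|(h[...,0]>172))&(h[...,1]>150)&(h[...,2]>90)).astype(np.uint8)
    k=np.zeros_like(m);k[y0:y1,x0:x1]=1;m*=k
    ys,xs=np.nonzero(m);return (xs.mean(),ys.mean(),len(xs),xs.min(),xs.max(),ys.min(),ys.max())
E
python3 - <<'E'
from h import *
a=cv2.imread("pics/scene0.png");b=cv2.imread("pics/top0.png");S=cam("scene");T=cam("top")
r1=red(a,205,180,230,205);r2=red(b,195,270,220,292);print(r1,r2)
print("knee",tri(S,r1[:2],T,r2[:2]))
for p in((194,321),(319,319)):print(plane(T,*p,.13))
h=cv2.cvtColor(b,cv2.COLOR_BGR2HSV);m=((abs(h[...,0].astype(int)-112)<14)&(h[...,1]>120)).astype(np.uint8)
for u in range(205,320,10):
    ys=np.nonzero(m[290:340,u])[0]; ys2=np.nonzero(m[200:300,u])[0];print(u,290+ys.max(),200+ys2.min(),end='; ')
out=np.vstack([cv2.resize(b[220:335,165:345],(800,511),interpolation=cv2.INTER_CUBIC)])
cv2.imwrite("pics/c1.png",out)
cv2.imwrite("pics/c2.png",cv2.resize(a[130:330,150:350],(600,600),interpolation=cv2.INTER_CUBIC))
E
```

```text
(np.float64(217.73015873015873), np.float64(190.5079365079365), 63, np.int64(214), np.int64(221), np.int64(186), np.int64(195)) (np.float64(206.2325581395349), np.float64(278.5232558139535), 86, np.int64(201), np.int64(211), np.int64(273), np.int64(282))
knee [0.46227483 0.09394154 0.17537815]
[0.37087457 0.125622   0.13      ]
[ 0.37060811 -0.15037067  0.13      ]
205 321 229; 215 321 229; 225 321 229; 235 321 229; 245 320 229; 255 320 229; 265 320 229; 275 320 228; 285 320 228; 295 320 229; 305 320 235; 315 320 247;
```

View pics/c1.png

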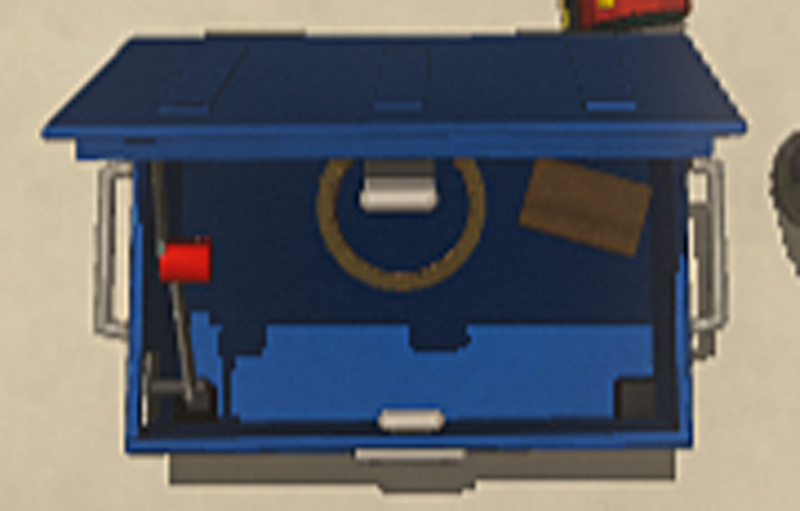

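View pics/c2.png

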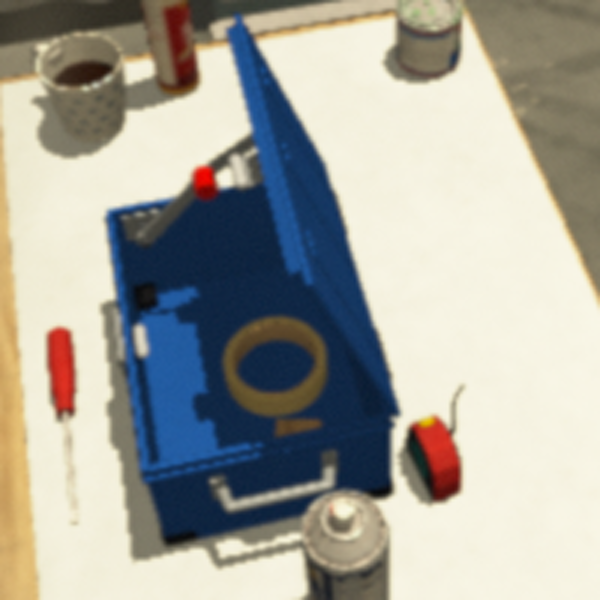

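The crops show the rim aligned with the world axes: front rim at x≈0.371, y from 0.126 to -0.150. The knee is at about (0.462, 0.094, 0.176). The tool always points down, so I'll press with one open finger to keep the gripper body clear of the lid. First I lift and roll until tool y lies along world +x.

```bash
python3 -m crank '{"translation":[[0,0,-40],[0,0,-40],[0,0,-30],[0,0,0],[0,0,0],[0,0,0],[0,0,0],[0,0,0]],"roll":[0.15,0.15,0.15,0.15,0.15,0.15,0.15,0.15],"fingers":[1,1,1,1,1,1,1,1]}'
python3 -m crank '{"translation":[[0,0,0],[0,0,0]],"roll":[0.05,0],"fingers":[1,1]}'
```

```text
clock: 0.9
position: [0.1812, 0.5454, 0.3105]
ee_rot: [0.0, 0.691, 0.722, -0.001]
contact_force: [0.6, 0.5, -1.1]
width: 0.0853
gripper_force: 0.0
clock: 1.1
position: [0.1812, 0.5455, 0.3105]
ee_rot: [0.0, 0.707, 0.707, -0.0]
contact_force: [-0.2, 0.2, 0.1]
width: 0.085
gripper_force: 0.0
```

```bash
python3 -m crank '{"translation":[[-38,18,0],[-38,18,0],[-38,18,0],[-38,18,0],[-38,18,0],[-38,18,0]],"roll":[0,0,0,0,0,0],"fingers":[1,1,1,1,1,1]}'
python3 -m crank '{"translation":[[-38,18,0],[-38,18,0],[-38,18,0],[-38,18,0],[-38,18,0],[-33,21,0],[0,0,0]],"roll":[0,0,0,0,0,0,0],"fingers":[1,1,1,1,1,1,1]}'
python3 - <<'E'
from h import *
s=manip.get_state();print(s["position"],s["ee_rot"],s["qpos"])
W=cam("wrist");im=get_image("wrist");cv2.imwrite("pics/w1.png",im);print(proj(W,[.462,.094,.176]))
E
```

```text
clock: 1.7
position: [0.2896, 0.3161, 0.3109]
ee_rot: [0.0, 0.706, 0.708, 0.0]
contact_force: [0.6, -0.3, 1.1]
width: 0.0856
gripper_force: 0.0
clock: 2.4
position: [0.4025, 0.0909, 0.3106]
ee_rot: [0.001, 0.709, 0.705, -0.001]
contact_force: [-0.3, 0.1, 0.2]
width: 0.0857
gripper_force: 0.0
[0.40249953 0.09086941 0.31055816] [ 1.04428342e-03  7.08908154e-01  7.05299796e-01 -5.79798660e-04] [ 0.05530953 -0.02273567  1.59491001 -0.00233095  1.56889536  0.06041635]
[350.46183467 175.24006311]
```

View pics/w1.png

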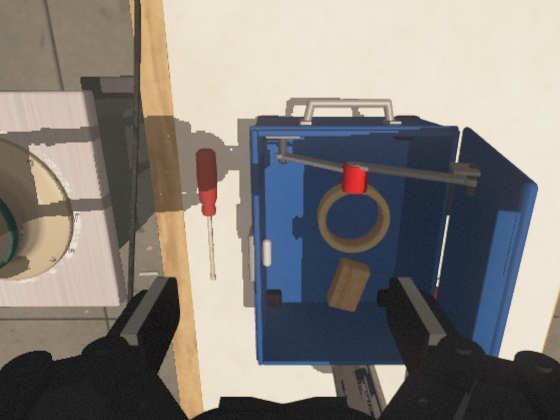

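The wrist view shows the knee roller at (355,179), within about 5 px of the prediction. The link ends are at (283,157) and (470,178). I descend with the +x finger over the roller.

```bash
python3 -m crank '{"translation":[[1,8,20],[0,0,30],[0,0,30],[0,0,18],[0,0,0]],"roll":[0,0,0,0,0],"fingers":[1,1,1,1,1]}'
python3 -m crank '{"translation":[[0,0,4],[0,0,4],[0,0,4],[0,0,4],[0,0,0]],"roll":[0,0,0,0,0],"fingers":[1,1,1,1,1]}'
python3 - <<'E'
from h import *
W=cam("wrist");im=get_image("wrist");cv2.imwrite("pics/w2.png",im)
E
```

```text
clock: 2.95
position: [0.4053, 0.0968, 0.2106]
ee_rot: [-0.002, 0.706, 0.708, -0.002]
contact_force: [-0.4, 1.3, 0.2]
width: 0.0853
gripper_force: 0.0
clock: 3.45
position: [0.4081, 0.0957, 0.1967]
ee_rot: [-0.0, 0.707, 0.707, -0.0]
contact_force: [-0.3, 0.1, -0.1]
width: 0.0855
gripper_force: 0.0
```

View pics/w2.png

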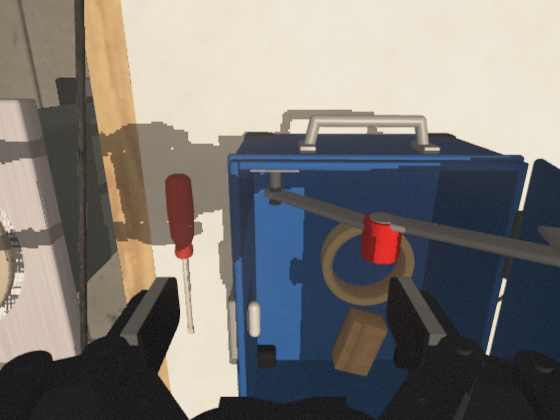

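The roller is now at (381,240) and the +x fingertip at about (420,330). I'll check both by projection.

```bash
python3 - <<'E'
from h import *
W=cam("wrist");im=cv2.imread("pics/w2.png");r=red(im,350,200,410,275);print(r,plane(W,r[0],r[1],.180),plane(W,r[0],r[1],.170))
im1=cv2.imread("pics/w1.png")
p=manip.get_state()["position"];print(p,-W[1].T@W[2])
print("knee proj",proj(W,[.462,.094,.176]))
for z in(0,.013):
  for dx in (.0425,.057):print(z,dx,proj(W,p+np.array([dx,0.011,z])),proj(W,p+np.array([dx,-0.011,z])))
E
```

```text
(np.float64(379.91178546224415), np.float64(242.4135497529993), 1417, np.int64(362), np.int64(401), np.int64(215), np.int64(263)) [0.46439327 0.09071962 0.18      ] [0.46729926 0.0860565  0.17      ]
[0.40827405 0.09565451 0.1969421 ] [[0.40929575]
 [0.17913204]
 [0.36959926]]
knee proj [374.5055337  234.24500488]
0 0.0425 [364.2157894  228.01854286] [361.15764838 266.4558903 ]
0 0.057 [392.68943952 228.051902  ] [388.57786655 266.48822591]
0.013 0.0425 [369.93704643 238.62386725] [366.44615531 279.24126146]
0.013 0.057 [400.41514966 238.65963932] [395.720425   279.27585824]
```

```bash
python3 -m crank '{"translation":[[-3,4,4],[0,0,4],[0,0,4],[0,0,0]],"roll":[0,0,0,0],"fingers":[1,1,1,1]}'
python3 -m crank '{"translation":[[0,0,3],[0,0,3],[0,0,0]],"roll":[0,0,0],"fingers":[1,1,1]}'
```

```text
clock: 3.9
position: [0.4118, 0.0926, 0.1843]
ee_rot: [-0.001, 0.707, 0.707, -0.001]
contact_force: [-0.7, 1.2, -0.9]
width: 0.0852
gripper_force: 0.0
clock: 4.2
position: [0.412, 0.0927, 0.1786]
ee_rot: [-0.0, 0.707, 0.707, -0.0]
contact_force: [-0.3, 0.2, -0.8]
width: 0.0851
gripper_force: 0.0
```

```bash
python3 -m crank '{"translation":[[0,0,2],[0,0,2],[0,0,0]],"roll":[0,0,0],"fingers":[1,1,1]}'
python3 -m crank '{"translation":[[0,0,2],[0,0,2],[0,0,0]],"roll":[0,0,0],"fingers":[1,1,1]}'
python3 - <<'E'
from h import *
W=cam("wrist");im=get_image("wrist");cv2.imwrite("pics/w3.png",im);S=get_image("scene");T=get_image("top")
print(red(im,330,180,440,330),manip.get_state()["contact_force"])
cv2.imwrite("pics/w3.png",np.hstack([cv2.resize(im[150:400,220:520],(400,333)),cv2.resize(S[150:250,160:280],(400,333))]))
E
```

```text
clock: 4.5
position: [0.4121, 0.0927, 0.1747]
ee_rot: [-0.0, 0.707, 0.707, -0.0]
contact_force: [-0.0, 0.4, -0.8]
width: 0.0854
gripper_force: 0.0
clock: 4.8
position: [0.4121, 0.0927, 0.1707]
ee_rot: [-0.0, 0.707, 0.707, -0.0]
contact_force: [-0.1, 0.6, -0.5]
width: 0.0856
gripper_force: 0.0
(np.float64(384.79907353792703), np.float64(258.2704111175449), 1727, np.int64(364), np.int64(409), np.int64(227), np.int64(283)) [-0.12619095 -0.18646718  0.15095221]
```

View pics/w3.png

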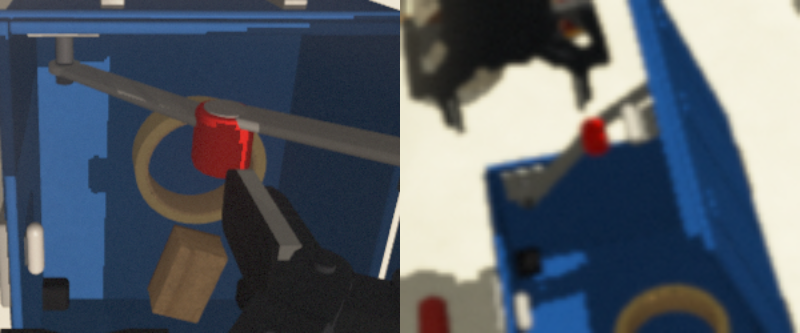

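The right crop shows the fingertip still about 15 mm above the roller and a few mm toward the front. I shift +x a little and keep going down in small steps.

```bash
python3 -m crank '{"translation":[[0,4,3],[0,0,3],[0,0,0]],"roll":[0,0,0],"fingers":[1,1,1]}'
python3 -m crank '{"translation":[[0,0,2],[0,0,2],[0,0,0]],"roll":[0,0,0],"fingers":[1,1,1]}'
python3 -m crank '{"translation":[[0,0,2],[0,0,2],[0,0,0]],"roll":[0,0,0],"fingers":[1,1,1]}' | grep -E "pos|force"
```

```text
clock: 5.25
position: [0.416, 0.0926, 0.1644]
ee_rot: [-0.0, 0.707, 0.707, -0.0]
contact_force: [-0.6, -0.5, -0.7]
width: 0.0856
gripper_force: 0.0
clock: 5.55
position: [0.416, 0.0927, 0.1607]
ee_rot: [-0.0, 0.707, 0.707, -0.0]
contact_force: [0.2, 0.2, 0.6]
width: 0.0854
gripper_force: 0.0
position: [0.4161, 0.0927, 0.1567]
contact_force: [0.3, 0.2, -0.5]
gripper_force: 0.0
```

```bash
python3 -m crank '{"translation":[[0,0,2],[0,0,0]],"roll":[0,0],"fingers":[1,1]}'| grep -E "pos|force"
python3 - <<'E'
from h import *
im=get_image("wrist");S=get_image("scene")
print(red(im,330,180,460,360),red(S,205,180,230,210))
cv2.imwrite("pics/w4.png",np.hstack([cv2.resize(im[150:400,220:520],(400,333)),cv2.resize(S[150:250,160:280],(400,333))]))
E
```

```text
position: [0.4162, 0.0927, 0.1548]
contact_force: [0.5, -0.6, -0.7]
gripper_force: 0.0
(np.float64(381.3800489596083), np.float64(271.8720930232558), 1634, np.int64(363), np.int64(412), np.int64(239), np.int64(302)) (np.float64(217.93103448275863), np.float64(190.77586206896552), 58, np.int64(215), np.int64(221), np.int64(186), np.int64(195))
```

View pics/w4.png

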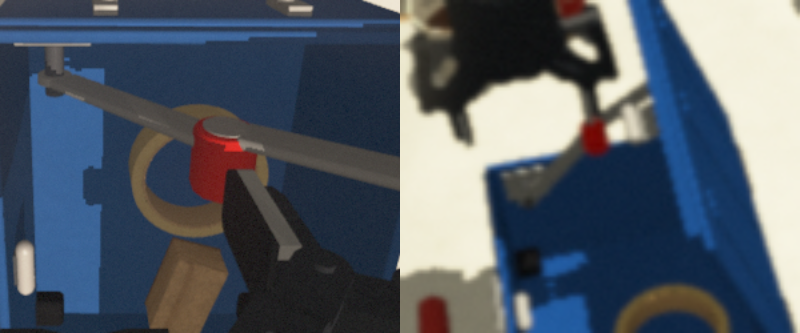

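The fingertip is just above the roller (right crop, 595,120) but biased to its -y end. I shift +y 4 mm and continue.

```bash
python3 -m crank '{"translation":[[4,0,0],[0,0,2],[0,0,0]],"roll":[0,0,0],"fingers":[1,1,1]}'| grep -E "pos|force"
python3 -m crank '{"translation":[[0,0,2],[0,0,0]],"roll":[0,0],"fingers":[1,1]}'| grep -E "pos|force"
python3 -m crank '{"translation":[[0,0,2],[0,0,0]],"roll":[0,0],"fingers":[1,1]}'| grep -E "pos|force"
```

```text
position: [0.4161, 0.0968, 0.1528]
contact_force: [-0.5, -0.7, -0.9]
gripper_force: 0.0
position: [0.4161, 0.0967, 0.1507]
contact_force: [-0.2, -0.1, -0.1]
gripper_force: 0.0
position: [0.4161, 0.0966, 0.1487]
contact_force: [-0.1, 0.1, -0.4]
gripper_force: 0.0
```

```bash
for i in 1; do python3 -m crank '{"translation":[[0,0,2],[0,0,0]],"roll":[0,0],"fingers":[1,1]}'| grep -E "pos|force"; done
python3 -m crank '{"translation":[[0,0,2],[0,0,0]],"roll":[0,0],"fingers":[1,1]}'| grep -E "pos|force"
python3 -m crank '{"translation":[[0,0,2],[0,0,0]],"roll":[0,0],"fingers":[1,1]}'| grep -E "pos|force"
python3 - <<'E'
from h import *
im=get_image("wrist");S=get_image("scene")
print(red(im,330,180,460,360),red(S,205,180,230,210))
cv2.imwrite("pics/w5.png",np.hstack([cv2.resize(im[150:400,220:520],(400,333)),cv2.resize(S[150:250,160:280],(400,333))]))
E
```

```text
position: [0.4161, 0.0967, 0.1467]
contact_force: [0.3, 0.4, 0.1]
gripper_force: 0.0
position: [0.4162, 0.0967, 0.1448]
contact_force: [0.3, 0.3, 0.7]
gripper_force: 0.0
position: [0.4167, 0.0967, 0.1434]
contact_force: [-0.4, 1.0, 2.7]
gripper_force: 1.2
(np.float64(377.82841328413286), np.float64(292.690036900369), 1084, np.int64(366), np.int64(418), np.int64(257), np.int64(324)) (np.float64(218.06), np.float64(191.5), 50, np.int64(215), np.int64(222), np.int64(187), np.int64(195))
```

Contact at TCP z≈0.144. I press along (+0.64, -0.77) in 3 mm steps.

```bash

python3 -m crank '{"translation":[[0,2,2.3],[0,0,0]],"roll":[0,0],"fingers":[1,1]}'| grep -E "pos|force"
python3 -m crank '{"translation":[[0,2,2.3],[0,0,0]],"roll":[0,0],"fingers":[1,1]}'| grep -E "pos|force"
python3 - <<'E'
from h import *
S=get_image("scene");print(red(S,205,180,235,215))
E
```

```text
position: [0.4189, 0.0967, 0.1415]
contact_force: [-2.5, -0.8, 7.2]
gripper_force: 3.2
position: [0.4212, 0.0967, 0.1394]
contact_force: [-1.1, 0.7, 8.1]
gripper_force: 3.8
(np.float64(219.52941176470588), np.float64(192.1764705882353), 51, np.int64(216), np.int64(223), np.int64(188), np.int64(196))
```

The knee is moving. I keep on.

```bash

python3 -m crank '{"translation":[[0,2,2.3],[0,0,0]],"roll":[0,0],"fingers":[1,1]}'| grep -E "pos|force"
python3 -m crank '{"translation":[[0,2,2.3],[0,0,0]],"roll":[0,0],"fingers":[1,1]}'| grep -E "pos|force"
python3 -m crank '{"translation":[[0,2,2.3],[0,0,0]],"roll":[0,0],"fingers":[1,1]}'| grep -E "pos|force"
python3 - <<'E'
from h import *
S=get_image("scene");print(red(S,205,180,240,220))
E
```

```text
position: [0.4234, 0.0967, 0.1372]
contact_force: [-1.4, -0.7, 7.6]
gripper_force: 5.1
position: [0.4254, 0.0967, 0.1351]
contact_force: [-1.4, -0.7, 8.3]
gripper_force: 6.5
position: [0.427, 0.0967, 0.1327]
contact_force: [-2.7, -0.2, 8.3]
gripper_force: 6.9
(np.float64(222.08333333333334), np.float64(193.47916666666666), 48, np.int64(219), np.int64(225), np.int64(189), np.int64(197))
```

```bash

python3 -m crank '{"translation":[[0,2,2.4],[0,0,0]],"roll":[0,0],"fingers":[1,1]}'| grep -E "pos|force"
python3 -m crank '{"translation":[[0,2,2.4],[0,2,2.4],[0,0,0]],"roll":[0,0,0],"fingers":[1,1,1]}'| grep -E "pos|force"
python3 -m crank '{"translation":[[0,2,2.4],[0,2,2.4],[0,0,0]],"roll":[0,0,0],"fingers":[1,1,1]}'| grep -E "pos|force"
python3 - <<'E'
from h import *
S=get_image("scene");print(red(S,205,180,240,220))
E
```

```text
position: [0.4285, 0.0967, 0.1301]
contact_force: [-2.6, -1.1, 9.7]
gripper_force: 7.2
position: [0.431, 0.0967, 0.1248]
contact_force: [-5.7, -0.7, 8.4]
gripper_force: 7.1
position: [0.4328, 0.0967, 0.1194]
contact_force: [-7.4, 0.1, 7.5]
gripper_force: 6.3
(np.float64(225.8095238095238), np.float64(196.88095238095238), 42, np.int64(222), np.int64(229), np.int64(194), np.int64(200))
```

```bash

python3 -m crank '{"translation":[[0,1,2.5],[0,1,2.5],[0,0,0]],"roll":[0,0,0],"fingers":[1,1,1]}'| grep -E "pos|force"
python3 - <<'E'
from h import *
S=get_image("scene");T=get_image("top");print(red(S,205,180,245,225))
cv2.imwrite("pics/w5.png",np.hstack([cv2.resize(get_image("wrist")[150:400,220:520],(400,333)),cv2.resize(S[130:250,160:304],(400,333))]))
E
```

```text
position: [0.434, 0.0967, 0.1142]
contact_force: [-8.4, 0.6, 8.5]
gripper_force: 6.3
(np.float64(227.15384615384616), np.float64(198.02564102564102), 39, np.int64(224), np.int64(230), np.int64(195), np.int64(201))
```

View pics/w5.png

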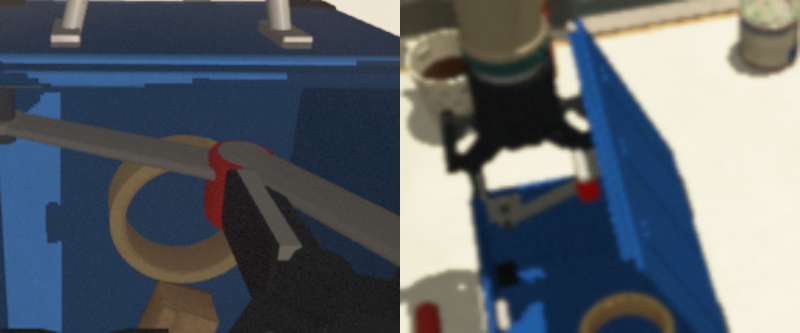

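Left crop: the links now form a downward V at the knee (240,155), past straight. Right crop: the finger knuckle (585,140) is close to the lid. I back off -x and up, then shut the fingers.

```bash

python3 -m crank '{"translation":[[0,-3,-4],[0,-5,-10],[0,-6,-30],[0,-6,-40],[0,0,-50],[0,0,-50],[0,0,-50],[0,0,-36]],"roll":[0,0,0,0,0,0,0,0],"fingers":[1,1,1,1,1,1,0,0]}'
python3 -m crank '{"translation":[[-30,0,0],[-40,0,0],[-40,0,0],[0,0,0],[0,0,0]],"roll":[0,0,0,0,0],"fingers":[0,0,0,0,0]}'| grep -E "pos|force|width"
python3 - <<'E'
from h import *
S=cam("scene");T=cam("top");a=get_image("scene");b=get_image("top")
r1=red(a,205,180,245,225);r2=red(b,190,240,225,292);print(r1,r2,tri(S,r1[:2],T,r2[:2]))
cv2.imwrite("pics/s6.png",np.hstack([cv2.resize(a[110:310,160:320],(400,500)),cv2.resize(b[150:335,165:313],(400,500))]))
E
```

```text
clock: 10.75
position: [0.4188, 0.0967, 0.3888]
ee_rot: [0.002, 0.707, 0.707, 0.002]
contact_force: [0.9, 0.1, -0.4]
width: 0.0592
gripper_force: 0.0
position: [0.4183, -0.0137, 0.3849]
contact_force: [-0.1, -0.4, 1.2]
width: 0.0002
gripper_force: 0.0h.py:15: RuntimeWarning: Mean of empty slice.
  ys,xs=np.nonzero(m);return (xs.mean(),ys.mean(),len(xs),xs.min(),xs.max(),ys.min(),ys.max())
  ret = ret.dtype.type(ret / rcount)
Traceback (most recent call last):
  File "h.py", line 15, in red
    ys,xs=np.nonzero(m);return (xs.mean(),ys.mean(),len(xs),xs.min(),xs.max(),ys.min(),ys.max())
                                                            ~~~~~~^^
ValueError: zero-size array to reduction operation minimum which has no identity
```

```bash

python3 -m crank '{"translation":[[0,40,0],[0,40,0],[0,40,0],[0,40,0],[0,0,0],[0,0,0]],"roll":[0,0,0,0,0,0],"fingers":[0,0,0,0,0,0]}'| grep -E "pos|force|width"
python3 - <<'E'
from h import *
S=cam("scene");a=get_image("scene");b=get_image("top");w=get_image("wrist")
for n,i in(("s7",a),("t7",b),("w7",w)):cv2.imwrite(f"pics/{n}.png",i)
h=cv2.cvtColor(a,cv2.COLOR_BGR2HSV);m=(((h[...,0]<8)|(h[...,0]>172))&(h[...,1]>150)&(h[...,2]>60)).astype(np.uint8)
n,l,st,c=cv2.connectedComponentsWithStats(m)
K,R,t=S;o=(-R.T@t).ravel()
for i in range(1,n):
    if st[i,4]>15:
        d=R.T@np.linalg.inv(K)@[*c[i],1];print(c[i],st[i,4],o+d*(.094-o[1])/d[1])
E
```

```text
position: [0.5787, -0.0117, 0.3833]
contact_force: [-1.3, 0.8, 0.2]
width: -0.0002
gripper_force: 0.0
[205.0125 120.15  ] 80 [0.46194596 0.094      0.40477783]
[209.4109589  143.95205479] 146 [0.46235221 0.094      0.33608804]
[227.28888889 198.06666667] 45 [0.48437641 0.094      0.13893754]
[170.07608696 252.49456522] 184 [ 0.29049819  0.094      -0.05303074]
[296.07692308 282.11538462] 234 [ 0.69522103  0.094      -0.40833355]
```

The knee is now about 23 mm back and 36 mm down, so the stay is broken. I descend behind the lid and feel for its outer face.

```bash

python3 -m crank '{"translation":[[0,0,25],[0,0,25],[0,0,23],[0,-10,0],[0,-10,0],[0,0,0]],"roll":[0,0,0,0,0,0],"fingers":[0,0,0,0,0,0]}'| grep -E "pos|force|width"
python3 -m crank '{"translation":[[0,-5,0],[0,-5,0],[0,0,0]],"roll":[0,0,0],"fingers":[0,0,0]}'| grep -E "pos|force|width"
python3 -m crank '{"translation":[[0,-4,0],[0,-3,0],[0,0,0]],"roll":[0,0,0],"fingers":[0,0,0]}'| grep -E "pos|force|width"
```

```text
position: [0.557, -0.0132, 0.3142]
contact_force: [-0.3, 0.6, 0.4]
width: -0.0001
gripper_force: 0.0
position: [0.5479, -0.0134, 0.3123]
contact_force: [1.6, -0.3, -0.2]
width: 0.0005
gripper_force: 0.0
position: [0.541, -0.0133, 0.3115]
contact_force: [-0.0, 0.5, 0.5]
width: -0.0
gripper_force: 0.0
```

```bash

python3 -m crank '{"translation":[[0,-3,0],[0,-3,0],[0,0,0]],"roll":[0,0,0],"fingers":[0,0,0]}'| grep -E "pos|force"
python3 -m crank '{"translation":[[0,-3,0],[0,-3,0],[0,0,0]],"roll":[0,0,0],"fingers":[0,0,0]}'| grep -E "pos|force"
python3 -m crank '{"translation":[[0,-3,0],[0,-3,0],[0,0,0]],"roll":[0,0,0],"fingers":[0,0,0]}'| grep -E "pos|force"
```

```text
position: [0.5349, -0.0133, 0.3115]
contact_force: [0.1, 0.7, -0.4]
gripper_force: 0.0
position: [0.5289, -0.0132, 0.3116]
contact_force: [-0.2, 0.1, 0.4]
gripper_force: 0.0
position: [0.5229, -0.0133, 0.3116]
contact_force: [0.1, -0.5, 0.0]
gripper_force: 0.0
```

```bash

python3 -m crank '{"translation":[[0,-2,3],[0,-2,3],[0,0,0]],"roll":[0,0,0],"fingers":[0,0,0]}'| grep -E "pos|force"
python3 -m crank '{"translation":[[0,-2,0],[0,-2,0],[0,0,0]],"roll":[0,0,0],"fingers":[0,0,0]}'| grep -E "pos|force"
python3 -m crank '{"translation":[[0,-2,0],[0,-2,0],[0,0,0]],"roll":[0,0,0],"fingers":[0,0,0]}'| grep -E "pos|force"
```

```text
position: [0.5187, -0.0132, 0.3049]
contact_force: [0.7, 0.4, -0.2]
gripper_force: 0.0
position: [0.5151, -0.0133, 0.3057]
contact_force: [0.4, 0.2, -0.6]
gripper_force: 0.0
position: [0.5111, -0.0133, 0.3056]
contact_force: [0.0, 0.9, 0.0]
gripper_force: 0.0
```

```bash
python3 - <<'E'
from h import *
T=cam("top");K,R,t=T
print("pred edge rows at y=.11:")
for deg in(72,68,64,60,56):
    q=np.radians(deg);P=[.57-.206*np.cos(q)+.008*np.sin(q),.11,.13+.206*np.sin(q)+.008*np.cos(q)];print(deg,np.round(P,3),proj(T,P))
for n in("top0","t7"):
    b=cv2.imread(f"pics/{n}.png");h=cv2.cvtColor(b,cv2.COLOR_BGR2HSV)
    for u in(180,186,192,325):print(n,u,[(v,int(h[v,u,2])) for v in range(225,275) if abs(int(h[v,u,0])-112)<14 and h[v,u,1]>110])
E
```

```text
pred edge rows at y=.11:
72 [0.514 0.11  0.328] [185.23995977 248.15907054]
68 [0.5   0.11  0.324] [185.50634952 255.97476525]
64 [0.487 0.11  0.319] [185.87873811 263.58814277]
60 [0.474 0.11  0.312] [186.35269957 270.93526013]
56 [0.461 0.11  0.305] [186.92264103 277.95690926]
top0 180 [(244, 65), (245, 70), (248, 103), (249, 140), (250, 104)]
top0 186 [(238, 64), (239, 69), (242, 71), (243, 69), (244, 71), (245, 71), (248, 101), (249, 136), (250, 105), (251, 98), (252, 113), (253, 112), (254, 105), (255, 111)]
top0 192 [(231, 63), (232, 66), (233, 66), (234, 69), (237, 71), (238, 69), (240, 71), (241, 69), (242, 69), (243, 70), (244, 70), (245, 69), (248, 101), (249, 137), (250, 109), (251, 101), (252, 110), (253, 110), (254, 106), (255, 116)]
top0 325 [(248, 139), (249, 111)]
t7 180 [(249, 73), (250, 77), (251, 81), (252, 82), (253, 82), (254, 77), (255, 101), (256, 133), (257, 131), (258, 100)]
t7 186 [(241, 76), (242, 78), (243, 81), (244, 83), (245, 83), (246, 82), (247, 83), (248, 83), (249, 81), (250, 84), (251, 83), (252, 84), (253, 81), (254, 79), (255, 101), (256, 131), (257, 120), (258, 101), (259, 112), (260, 119), (261, 118), (262, 113)]
t7 192 [(232, 72), (233, 75), (234, 76), (235, 80), (236, 80), (237, 81), (238, 79), (239, 81), (240, 81), (241, 83), (242, 82), (243, 81), (244, 83), (245, 84), (246, 83), (247, 82), (248, 83), (249, 82), (250, 82), (251, 83), (252, 82), (253, 82), (254, 78), (255, 103), (256, 132), (257, 122), (258, 100), (259, 110), (260, 118), (261, 113), (262, 121)]
t7 325 [(255, 133), (256, 134)]
```

Top view gives the lid at about 68°, and contact is imminent. From here I follow the arc.

```bash

python3 -m crank '{"translation":[[0,-3,1],[0,-3,1],[0,-3,1],[0,0,0]],"roll":[0,0,0,0],"fingers":[0,0,0,0]}'| grep -E "pos|force"
python3 -m crank '{"translation":[[0,-3,1],[0,-3,1],[0,-3,1],[0,0,0]],"roll":[0,0,0,0],"fingers":[0,0,0,0]}'| grep -E "pos|force"
```

```text
position: [0.5017, -0.0133, 0.3024]
contact_force: [0.3, -1.2, 0.2]
gripper_force: 0.0
position: [0.4928, -0.0132, 0.2994]
contact_force: [-0.4, 0.0, -1.5]
gripper_force: 0.0
```

```bash
python3 - <<'E'
from h import *
a=get_image("scene");w=get_image("wrist");b=get_image("top");S=cam("scene");p=manip.get_state()["position"]
print(proj(S,p),proj(cam("wrist"),p),proj(cam("top"),p))
u,v=np.round(proj(S,p)).astype(int);cv2.circle(a,(u,v),1,(0,255,0),-1)
for im,n in((w,"wrist"),(b,"top")):
    u,v=np.round(proj(cam(n),p)).astype(int);cv2.circle(im,(u,v),2,(0,255,0),-1)
cv2.imwrite("pics/v8.png",np.hstack([cv2.resize(a[90:270,160:304],(400,500)),cv2.resize(np.vstack([w[100:,100:460],b[190:340,150:350].repeat(2,0).repeat(2,1)[:300,:360]]),(400,500))]))
E
```

```text
[232.21459902 184.75903778] [280.7817524  247.55655457] [254.53820198 259.74373825]
```

View pics/v8.png

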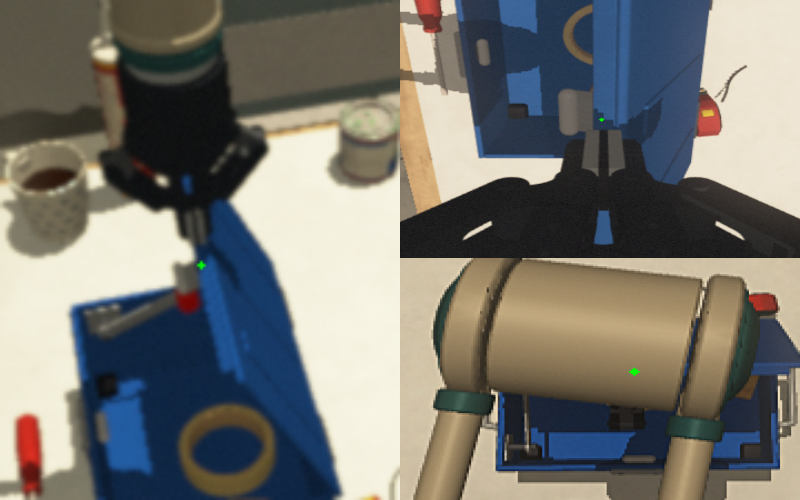

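The real fingertips sit about 30 mm above the reported TCP: the left crop has the tip at (200,240) and the TCP mark at (200,265). They are passing just over the lid edge. I go back, lower by 35 mm and approach again.

```bash

python3 -m crank '{"translation":[[0,0,-8],[0,20,0],[0,25,0],[0,15,20],[0,0,23],[0,0,0]],"roll":[0,0,0,0,0,0],"fingers":[0,0,0,0,0,0]}'| grep -E "pos|force|clock"
python3 -m crank '{"translation":[[0,-5,0],[0,-5,0],[0,-5,0],[0,0,0]],"roll":[0,0,0,0],"fingers":[0,0,0,0]}'| grep -E "pos|force"
python3 -m crank '{"translation":[[0,-3,0],[0,-3,0],[0,0,0]],"roll":[0,0,0],"fingers":[0,0,0]}'| grep -E "pos|force"
```

```text
clock: 16.65
position: [0.552, -0.0131, 0.2617]
contact_force: [-0.7, 0.9, -0.3]
gripper_force: 0.0
position: [0.5377, -0.0133, 0.2659]
contact_force: [-0.2, 1.3, 0.4]
gripper_force: 0.0
position: [0.5319, -0.0133, 0.2647]
contact_force: [0.5, 0.5, -0.6]
gripper_force: 0.0
```

```bash

python3 -m crank '{"translation":[[0,-3,0],[0,-2,0],[0,0,0]],"roll":[0,0,0],"fingers":[0,0,0]}'| grep -E "pos|force"
python3 -m crank '{"translation":[[0,-2,0],[0,-2,0],[0,0,0]],"roll":[0,0,0],"fingers":[0,0,0]}'| grep -E "pos|force"
```

```text
position: [0.527, -0.0133, 0.2645]
contact_force: [-0.3, -0.1, 0.4]
gripper_force: 0.0
position: [0.5231, -0.0133, 0.2645]
contact_force: [0.8, -0.5, 0.8]
gripper_force: 0.0
```

```bash

python3 -m crank '{"translation":[[0,-2,0],[0,-2,0],[0,0,0]],"roll":[0,0,0],"fingers":[0,0,0]}'| grep -E "pos|force"
python3 -m crank '{"translation":[[0,-2,0],[0,0,0]],"roll":[0,0],"fingers":[0,0]}'| grep -E "pos|force"
python3 -m crank '{"translation":[[0,-2,0],[0,0,0]],"roll":[0,0],"fingers":[0,0]}'| grep -E "pos|force"
```

```text
position: [0.5225, -0.0134, 0.2651]
contact_force: [6.9, 0.6, -2.1]
gripper_force: 2.7
position: [0.522, -0.0134, 0.2653]
contact_force: [9.9, -0.1, -3.1]
gripper_force: 3.8
position: [0.5202, -0.0135, 0.2653]
contact_force: [9.3, 0.6, -2.0]
gripper_force: 3.9
```

The lid moves at about 10 N. I follow the arc.

```bash

python3 -m crank '{"translation":[[0,-3.5,1.2],[0,-3.5,1.3],[0,-3.5,1.5],[0,-3.5,1.6]],"roll":[0,0,0,0],"fingers":[0,0,0,0]}'| grep -E "pos|force"
python3 -m crank '{"translation":[[0,-3.5,1.6],[0,-3.5,1.8],[0,-3.5,2],[0,-3.5,2]],"roll":[0,0,0,0],"fingers":[0,0,0,0]}'| grep -E "pos|force|clock"
```

```text
position: [0.5056, -0.0134, 0.2596]
contact_force: [7.4, -0.3, -1.4]
gripper_force: 3.2
clock: 19.45
position: [0.4909, -0.0134, 0.2523]
contact_force: [7.2, 0.8, -1.7]
gripper_force: 2.6
```

```bash

python3 -m crank '{"translation":[[0,-3.9,2.3],[0,-3.9,2.4],[0,-3.8,2.6],[0,-3.8,2.7],[0,-3.7,2.8],[0,-3.7,3],[0,-3.6,3.1],[0,-3.5,3.2]],"roll":[0,0,0,0,0,0,0,0],"fingers":[0,0,0,0,0,0,0,0]}'| grep -E "pos|force"
python3 -m crank '{"translation":[[0,-3.4,3.2],[0,-3.3,3.3],[0,-3.2,3.4],[0,-3.1,3.5],[0,-3,3.6],[0,-2.9,3.6],[0,-2.8,3.7],[0,-2.7,3.8]],"roll":[0,0,0,0,0,0,0,0],"fingers":[0,0,0,0,0,0,0,0]}'| grep -E "pos|force|clock"
```

```text
position: [0.4599, -0.0133, 0.2303]
contact_force: [4.7, 0.5, 0.0]
gripper_force: 2.0
clock: 21.05
position: [0.4326, -0.0133, 0.201]
contact_force: [3.1, -0.4, 1.5]
gripper_force: 1.4
```

```bash

python3 -m crank '{"translation":[[0,-3,5],[0,-3,5.2],[0,-3,5.4],[0,-2.8,5.5],[0,-2.8,5.5],[0,-2.6,5.6],[0,-2.5,5.6],[0,-2.5,5.6]],"roll":[0,0,0,0,0,0,0,0],"fingers":[0,0,0,0,0,0,0,0]}'| grep -E "pos|force"
python3 -m crank '{"translation":[[0,-2,5],[0,-2,5],[0,-2,5],[0,-2,5],[0,-1,4],[0,0,0]],"roll":[0,0,0,0,0,0],"fingers":[0,0,0,0,0,0]}'| grep -E "pos|force|clock"
```

```text
position: [0.4106, -0.0132, 0.1573]
contact_force: [1.4, 0.1, 1.5]
gripper_force: 0.8
clock: 22.45
position: [0.4006, -0.0131, 0.1331]
contact_force: [0.1, -0.0, -0.8]
gripper_force: 0.0
```

```bash

python3 -m crank '{"translation":[[0,-2,2],[0,-2,2],[0,-2,2],[0,0,0]],"roll":[0,0,0,0],"fingers":[0,0,0,0]}'| grep -E "pos|force"
python3 -m crank '{"translation":[[0,0,2],[0,0,2],[0,0,0]],"roll":[0,0,0],"fingers":[0,0,0]}'| grep -E "pos|force|clock"
```

```text
position: [0.3951, -0.0132, 0.1276]
contact_force: [0.6, 0.5, -0.6]
gripper_force: 0.0
clock: 23.15
position: [0.3955, -0.0133, 0.1243]
contact_force: [-2.1, 0.3, 5.8]
gripper_force: 2.8
```

Contact at the bead. I press on in small steps.

```bash

python3 -m crank '{"translation":[[0,0,2],[0,0,2],[0,0,0]],"roll":[0,0,0],"fingers":[0,0,0]}'| grep -E "pos|force"
python3 -m crank '{"translation":[[0,0,2],[0,0,2],[0,0,0]],"roll":[0,0,0],"fingers":[0,0,0]}'| grep -E "pos|force"
python3 -m crank '{"translation":[[0,0,2],[0,0,0]],"roll":[0,0],"fingers":[0,0]}'| grep -E "pos|force|clock"
```

```text
position: [0.3951, -0.0133, 0.1205]
contact_force: [-3.0, 0.2, 8.2]
gripper_force: 4.0
position: [0.3958, -0.0132, 0.1155]
contact_force: [0.7, 0.3, -1.2]
gripper_force: 0.0
clock: 23.95
position: [0.3958, -0.0133, 0.1135]
contact_force: [1.0, -0.1, 0.3]
gripper_force: 0.0
```

It snapped past the catch. I press it home to confirm it is seated.

```bash

python3 -m crank '{"translation":[[0,0,2],[0,0,2],[0,0,0]],"roll":[0,0,0],"fingers":[0,0,0]}'| grep -E "pos|force"
python3 -m crank '{"translation":[[0,0,2],[0,0,0]],"roll":[0,0],"fingers":[0,0]}'| grep -E "pos|force"
python3 -m crank '{"translation":[[0,0,2],[0,0,0]],"roll":[0,0],"fingers":[0,0]}'| grep -E "pos|force|clock"
```

```text
position: [0.3956, -0.0132, 0.1095]
contact_force: [-0.6, 0.1, 0.4]
gripper_force: 0.0
position: [0.3959, -0.0133, 0.1078]
contact_force: [0.5, -0.7, -0.3]
gripper_force: 0.0
clock: 24.65
position: [0.396, -0.0133, 0.1076]
contact_force: [-4.3, 1.5, 15.5]
gripper_force: 7.3
```

```bash

python3 -m crank '{"translation":[[0,0,1],[0,0,0]],"roll":[0,0],"fingers":[0,0]}'| grep -E "pos|force"
python3 -m crank '{"translation":[[0,0,-10],[0,0,-30],[0,0,-50],[0,0,-50],[0,-40,-40],[20,-50,0],[40,-50,0],[0,0,0]],"roll":[0,0,0,0,0,0,0,0],"fingers":[0,0,0,0,0,0,0,0]}'| grep -E "pos|force"
python3 -m crank '{"translation":[[50,0,0],[50,0,0],[50,0,0],[50,0,0],[0,0,0],[0,0,0]],"roll":[0,0,0,0,0,0],"fingers":[0,0,0,0,0,0]}'| grep -E "pos|force"
python3 - <<'E'
from h import *
T=cam("top");b=get_image("top");cv2.imwrite("pics/t9.png",b);b0=cv2.imread("pics/top0.png")
for s in(0,.03,.1):print(s,proj(T,[.57-.206*np.cos(s)+.008*np.sin(s),-.01,.13+.206*np.sin(s)+.008*np.cos(s)]))
h=cv2.cvtColor(b,cv2.COLOR_BGR2HSV)
for u in(200,220,280,310):
    v=[v for v in range(215,345) if abs(int(h[v,u,0])-112)<14 and h[v,u,1]>110];print(u,v[0],v[-1],len(v),[int(h[k,u,2]) for k in range(v[-1]-8,v[-1]+3)])
print("tape/can diff",np.abs(b[190:285,280:390].astype(int)-b0[190:285,280:390])[:, 55:].mean(), red(b,285,200,330,228)[:2],red(b0,285,200,330,228)[:2])
S0=cv2.imread("pics/scene0.png");S1=get_image("scene");print("can",np.abs(S1[292:350,250:282].astype(int)-S0[292:350,250:282]).mean())
E
```

```text
position: [0.3961, -0.0133, 0.1074]
contact_force: [-5.9, 1.1, 21.5]
gripper_force: 11.1
position: [0.2701, 0.0389, 0.2805]
contact_force: [2.1, -0.0, 0.7]
gripper_force: 0.0
position: [0.2749, 0.2366, 0.2798]
contact_force: [-0.8, -0.1, 0.5]
gripper_force: 0.0
0 [255.63993856 323.49186464]
0.03 [255.54874468 323.5926796 ]
0.1 [255.33152321 323.483938  ]
200 232 323 92 [122, 123, 125, 124, 124, 126, 126, 130, 103, 117, 192]
220 231 323 93 [122, 122, 122, 118, 116, 116, 121, 128, 102, 75, 98]
280 231 322 92 [121, 120, 123, 124, 121, 122, 121, 125, 114, 75, 88]
310 231 322 92 [130, 131, 129, 127, 126, 128, 128, 132, 104, 81, 99]
tape/can diff 7.343540669856459 (np.float64(307.47), np.float64(218.005)) (np.float64(307.3609756097561), np.float64(218.0))
can 1.0876436781609196
```

```bash
python3 - <<'E'
from h import *
S=cam("scene");a=get_image("scene");h=cv2.cvtColor(a,cv2.COLOR_BGR2HSV)
for y in(.05,-.05,-.1):
    for s in(0,.03,.1):print(y,s,np.round(proj(S,[.57-.206*np.cos(s)+.008*np.sin(s),y,.13+.206*np.sin(s)+.008*np.cos(s)]),1),end=' ')
    v=int(round(proj(S,[.364,y,.138])[1]));print(v,[(u,int(h[v,u,2]),int(h[v,u,1])) for u in range(175,215) if abs(int(h[v,u,0])-112)<14 and h[v,u,1]>110][:8])
for s in(0,.03,.1):print("corner",s,proj(S,[.57-.206*np.cos(s),-.156,.13+.206*np.sin(s)+.008]))
m=((abs(h[...,0].astype(int)-112)<14)&(h[...,1]>110));print([(u,int(np.nonzero(m[200:330,u])[0].max()+200),h[270:312,u,2].tolist()) for u in(206,210)])
print(manip.sign_off())
E
```

```text
0.05 0 [184.6 219.3] 0.05 0.03 [184.3 217.8] 0.05 0.1 [183.9 214.2] 219 [(186, 157, 122), (187, 156, 196), (188, 156, 201), (189, 154, 205), (190, 153, 203), (191, 154, 200), (192, 156, 198), (193, 155, 201)]
-0.05 0 [189.  250.2] -0.05 0.03 [188.7 248.7] -0.05 0.1 [188.2 245.3] 250 [(190, 133, 169), (191, 152, 198), (192, 157, 198), (193, 157, 200), (194, 157, 203), (195, 159, 199), (196, 159, 200), (197, 159, 199)]
-0.1 0 [191.4 267.1] -0.1 0.03 [191.1 265.7] -0.1 0.1 [190.7 262.3] 267 [(192, 129, 140), (193, 152, 193), (194, 159, 200), (195, 161, 200), (196, 162, 201), (197, 163, 200), (198, 164, 197), (199, 164, 197)]
corner 0 [194.22347512 287.35444   ]
corner 0.03 [193.82053892 286.0144619 ]
corner 0.1 [193.18558951 282.77032672]
[(206, 308, [161, 164, 163, 164, 166, 163, 163, 164, 163, 167, 166, 164, 165, 160, 143, 110, 73, 68, 73, 67, 64, 63, 64, 64, 65, 64, 64, 63, 64, 65, 64, 64, 63, 64, 63, 62, 62, 56, 40, 22, 22, 52]), (210, 308, [163, 164, 165, 164, 163, 164, 163, 165, 165, 168, 166, 166, 165, 150, 114, 75, 68, 73, 66, 64, 62, 64, 65, 62, 63, 63, 64, 63, 62, 64, 63, 65, 65, 62, 65, 63, 59, 45, 21, 16, 40, 84])]
the job is handed in; nothing more can be done
None
```

I broke the stay at its knee, lowered the lid and pressed it past the catch until it stopped hard at flush height; the tape measure and spray can look unmoved in the camera images, and the job is handed in (no verdict was returned).

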